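# Stack the vegetable trays and put the garlic away

### The arm

A 6-joint arm with a two-finger parallel gripper is mounted at the origin on a cart in front of the work surface, level with it; the furniture and walls round the work are solid. World frame = base frame: x ahead of the robot, y to its left, z up, the work surface at z = 0. Lengths are in mm, angles in degrees, forces in N, time in s.
With the tool pointing down it reaches from about 425 to 925 mm from the base axis. Payload 12.5 kg.
Tool frame: the origin (TCP) lies at the very end of the fingers, on their centre line; the grasp point (between the pads) lies 19 mm behind it; z points along the fingers, y is the line along which they close (so a half turn about z gives the same grasp; the last joint's range is limited). The gripper opens to 85 mm and grips with 20 to 120 N. Pads are 22 mm wide; open, the fingers measure 114 mm over their backs; the gripper's body (76 mm by 85 mm) begins 54 mm behind the grasp point. The pads swing forward as they close: fully open they stand 13 mm farther back than shut.
Start: joints at [-83.113, 28.126, 89.318, -0, 62.55, -6.05], TCP at [139.951, -609.146, 231.327] pointing down, gripper open.
Joint ranges: [-177.58, 177.58], [-47.91, 125.51], [2.72, 160], [-65.01, 245.01], [3.68, 167.84], [-153.87, 153.87]. Speed limits (degrees/s): [127.2, 127.2, 159.86, 180, 180, 180].

### API

Orientations are given as [roll, pitch, yaw] about the fixed x, y, z axes, in that order (R = Rz(yaw) Ry(pitch) Rx(roll)).
In Python, from station import status, cams, bot gives the robot as it stands.
- The arm moves only by the tool carry_out, never from a script. Its argument "increments" is a list of rows, each a list of 7 numbers: the turn, a rotation vector about the tool's x, y, z in degrees, then the shift along the tool's x, y, z in cm, then the closure, from 0 (fully open) to 1 (shut). A call has 1 to 5 rows; each row is the pose to reach, as a shift and turn from the pose commanded when the call began, along the tool's axes at that moment; what a row does not reach only later rows make up. A row lasts 1/12 s, in which the tool goes at most 41.7 mm and 7.16 degrees, less where a joint would pass 70% of its speed; a pose out of reach is approached as far as the arm can. A call with a gripper value outside its range is refused whole. The fingers move at their own pace and stop on an object; the grip force is fixed at half the most. Time passes only in rows, so rows that repeat a pose let the fingers close. It gives the time, the measured TCP pose, the force, the opening and the grip force at its end, in the units of the state.
- status.state(): the state, without advancing time (a new reading comes with each control period).
- cams.camera(name): name is "side" or "top" or "wrist"; returns (picture, depth): 480x640x3 uint8, blue, green, red; 480x640 float32, mm along the optical axis (not along the pixel's ray), 0 where there is no reading.
- cams.calibration(name): a dict with "K" (3x3 intrinsics, pixels), "xyz" and "attitude" of the camera in the world; the wrist camera has in their place "mount" (4x4, takes a point from camera to tool coordinates, whose origin is the TCP and whose axes are the flange's). Camera axes: x right, y up, looking along -z (the intrinsics and any distortion apply to the point x, -y, -z); pixel columns grow to the right and rows downward; lengths in mm; the calibration is good to about 2 mm. The wrist camera is an equidistant fisheye: a pixel r from the principal point sees the ray r / f radians off the axis. A picture is of the moment at which its call begins: read the wrist's pose just before it. calibration takes no time and is no camera call.
- bot.sign_off(): hands the job in; it is judged then, once.
The state is a dict: "t": time; "qpos": joint angles; "qvel": joint speeds; "joint_efforts": joint torques, N m; "eef_pos": TCP position; "tool_rot": TCP orientation; "ft_force": force on the tool from outside, world axes, zero at the start; "torque": the same for the moment, N m; "opening": opening from 0.0 (shut) to 1.0 (fully open); "finger_force": force on a finger pad.
Only numpy, scipy, OpenCV 4.12 (cv2) and the standard library are available. Lean on these libraries where they do the work, as an engineer would, in place of code of your own. Each camera call takes 0.05 s, during which the arm holds its last target. There are 200 camera calls.

### The job

Pick up the empty green slatted tray by its wooden handle and stack it on the cream crate that stands in the black base, so that all four lugs under the tray drop into the crate's sockets and it sits level and fully home; feel for the sockets gently, without pressing hard, and keep hold of the handle until it is home. Then pick up the garlic bulb and set it down inside the stacked green tray (do not drop it), and let go. Keep the tray upright, and leave the mug, shaker, tin and sauce bottle where they stand.

Things in the scene. Friction and masses are not known exactly. Their poses are not given: they have to be found in the camera images.
- tray: Green slatted open tray with a wooden handle across its middle, loose, 0.3 to 0.55 kg, 140 (x) x 220 (y) mm outside. Origin: centre of the plane of the lug feet, z up; it starts standing on them. Four round lugs, 14 mm diameter, at x = +-54, y = +-82 mm, 10 mm long (floor underside at z = 10), lowest 2 mm tapered to 11 mm diameter. Wall tops at z = 50 mm. Either way round will do.
- handle (a point): Centre of the tray's handle bar, 90 mm above the tray's origin. The bar is 136 mm long along the tray's x, 16 mm thick along the tray's y and 20 mm high; it is free above and below.
- base: Black rubber drip base, 166 (x) x 262 (y) x 14 mm, fixed; origin at the centre of its underside, z up. The cream crate, 140 x 220 mm, stands in it, parallel to it but not centred: up to 6.5 mm off along the base's x and up to 13 mm along its y, either way, unmeasured. Its rubber feet do not slide but give downward, about 1 mm per 4 N. Over 25 N between tray and crate or base is too much.
- garlic: Garlic bulb, loose, 56 mm across and 56 mm high, widest near 25 mm; origin at the centre of its underside, z up. It is to end inside the green tray, in either half beside the handle (each half is about 130 x 95 mm inside).
- mug: White mug with dark dots, 82 mm across, 91 mm high; origin at the centre of its underside. Leave alone.
- shaker: Grey shaker, 44 mm across, 90 mm high; origin at the centre of its underside. Leave alone.
- tin: Red tin, 57 mm across, 72 mm high; origin at the centre of its underside. Leave alone.
- oil: Slim sauce bottle with a yellow cap, 47 mm across, 188 mm high; origin at the centre of its underside. Leave alone.
- tray_floor (a point): Centre of the tray's inner floor, 14 mm above the tray's origin. The space on either side of the handle (along the tray's y) is about 130 x 95 mm; walls 5 mm thick. The handle's two posts stand at the long sides, x = +-66 mm.
- crate_top (a point): Point over the base's centre, 80 mm above its origin, level with the crate's flat top (not following its offset). Top: two ledges 32 mm wide along the long sides, with four square sockets 17 x 17 mm, open below, sharp-edged, at crate x = +-54, y = +-82 mm. Tray origin with lugs on the ledges: at this height; home: 10 mm lower (less 1 mm per 4 N of load). Lemon, lime inside, below the top.
There are look-alikes about, which are no part of the job. Leave any orange, purple or yellow look-alike of the garlic alone.

How it is judged:
By the outcome, as a careful person would: the job done as asked, in the order asked, and still so for the second after the job is handed in, with the robot touching nothing.
It also fails if it takes over 72 s, if anything falls off the work surface, if the arm or the gripper's body presses on something with over 40 N, if the wrist force passes 120 N, or if a joint passes its speed limit or range.

## Working session

There is one attempt and no reset: what is moved stays moved. The work goes in short steps, Python scripts to look and compute and a tool call to move; the robot and the scene stay as the last step left them, time stands still between calls to the robot, and variables do not carry over. Pictures are saved under pics/ and viewed, at most 10 in all, crops included, and the job is handed in when it is done.

Besides the shell and the picture viewer there is one more tool, called as name([rows], argument=value, ...), one row to a line, values as JSON. carry_out: Moves the arm, as the interface text tells. Its arguments: {"type":"object","properties":{"increments":{"type":"array","items":{"type":"array","items":{"type":"number"}}}},"required":["increments"]}

```bash
ls; mkdir -p pics
cat > h.py <<'E'
import numpy as np,cv2
from station import status,cams,bot
from scipy.spatial.transform import Rotation as R
def Rm(a): return R.from_euler('xyz',a,degrees=True).as_matrix()
def ext(n,st=None):
    c=cams.calibration(n)
    if n!='wrist': return c,Rm(c['attitude']),np.array(c['xyz'],float)
    st=st or status.state(); T=np.array(c['mount'],float); Rt=Rm(st['tool_rot'])
    return c,Rt@T[:3,:3],Rt@T[:3,3]+np.array(st['eef_pos'])
def rays(n,uv,E):
    c,Rc,o=E; K=np.array(c['K']); uv=np.atleast_2d(np.array(uv,float))
    x=(uv[:,0]-K[0,2])/K[0,0]; y=(uv[:,1]-K[1,2])/K[1,1]
    if n=='wrist':
        r=np.hypot(x,y); s=np.where(r>1e-9,np.sin(r)/np.maximum(r,1e-9),1)
        d=np.c_[x*s,-y*s,-np.cos(r)]
    else: d=np.c_[x,-y,-np.ones_like(x)]
    return o,d@Rc.T
def onplane(n,uv,z,E):
    o,d=rays(n,uv,E); return o+d*((z-o[2])/d[:,2])[:,None]
def cloud(n,D,E):
    v,u=np.mgrid[0:480,0:640]; o,d=rays(n,np.c_[u.ravel(),v.ravel()],E)
    dc=d@E[1]; s=D.ravel()/np.maximum(-dc[:,2],1e-6)
    return (o+d*s[:,None]).reshape(480,640,3)
E
python3 - <<'E'
from h import *
print(status.state())
for n in ['side','top','wrist']:
    print(n,cams.calibration(n)); 
    E=ext(n); p,d=cams.camera(n); cv2.imwrite(f'pics/{n}0.png',p); np.savez(f'{n}0.npz',p=p,d=d)
E
```

```text
pics
{'t': 0.0, 'qpos': array([-8.31126451e+01,  2.81639298e+01,  8.93511553e+01, -2.56881925e-03,
        6.25495379e+01, -6.04972529e+00]), 'qvel': array([-0.00274169,  0.01138256, -0.05517848, -0.14136577, -0.02440443,
        0.00641767]), 'joint_efforts': array([-3.91299065e-03, -6.18465042e+01, -2.61591142e+01, -2.23604825e-04,
        4.11301342e-03,  1.70304935e-05]), 'eef_pos': array([ 139.91678997, -608.89475695,  230.72391066]), 'tool_rot': array([-1.79935497e+02, -4.54514970e-03,  1.29382631e+01]), 'ft_force': array([-0.04922946,  0.37155861,  0.11602343]), 'torque': array([-0.01108983, -0.00992352,  0.01455542]), 'finger_force': 0.0, 'opening': 0.9991237209883234}
side {'K': array([[616.46815736,   0.        , 310.8977801 ],
       [  0.        , 616.46815736, 241.95091709],
       [  0.        ,   0.        ,   1.        ]]), 'xyz': array([  10.88447358, 1023.37859498,  840.4946246 ]), 'attitude': array([  55.79351977,    1.07568517, -153.12479922])}
top {'K': array([[579.71152113,   0.        , 310.08296128],
       [  0.        , 579.71152113, 223.09416133],
       [  0.        ,   0.        ,   1.        ]]), 'xyz': array([ 319.78145327,   71.94683322, 1450.67493717]), 'attitude': array([  8.14320534,  -0.46805206, -91.54929423])}
wrist {'K': array([[371.64829954,   0.        , 322.00508564],
       [  0.        , 371.64829954, 240.27812167],
       [  0.        ,   0.        ,   1.        ]]), 'mount': array([[-2.55544124e-05,  9.63481906e-01,  2.67773442e-01,
         6.65312608e+01],
       [ 9.99999613e-01,  2.60095245e-04, -8.40421882e-04,
        -1.36247785e+00],
       [-8.79377876e-04,  2.67773317e-01, -9.63481540e-01,
        -1.43213044e+02],
       [ 0.00000000e+00,  0.00000000e+00,  0.00000000e+00,
         1.00000000e+00]])}
```

View pics/top0.png

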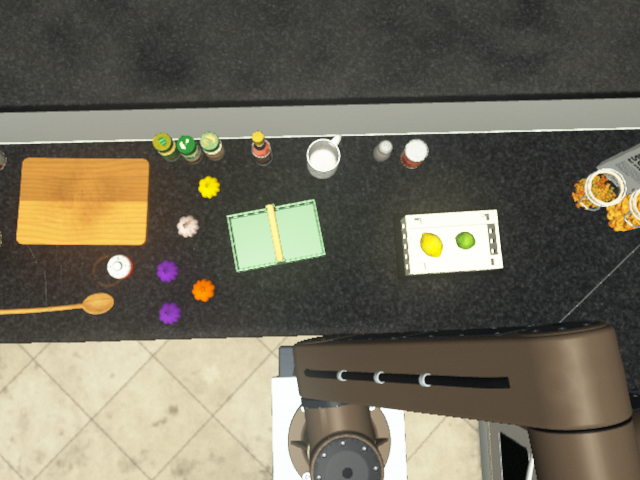

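View pics/side0.png

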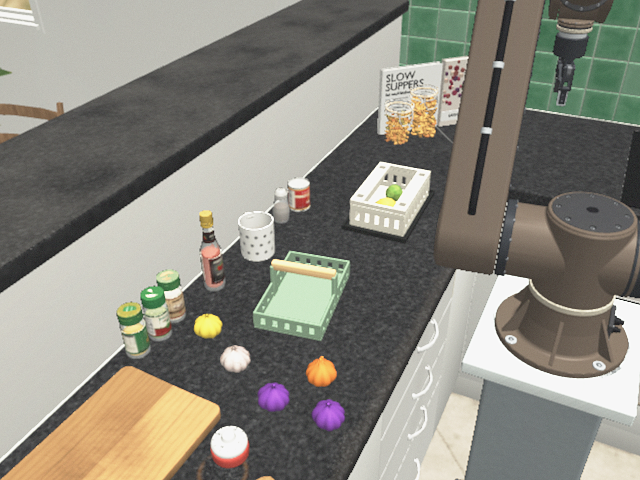

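Top view: tray at (277,236), handle from (271,206) to (281,262), crate in black base at (452,242). Garlic candidates: white (188,227) is the garlic. Look-alikes: yellow (209,187), orange (204,291), purple (167,271) and (170,313), plus a red/white jar (119,267).

Run:
```python
from h import *
z=np.load('top0.npz');p,d=z['p'],z['d'];E=ext('top');C=cloud('top',d,E)
hsv=cv2.cvtColor(p,cv2.COLOR_BGR2HSV)
def blob(m,box):
    M=np.zeros((480,640),np.uint8);u0,v0,u1,v1=box;M[v0:v1,u0:u1]=m[v0:v1,u0:u1]*255
    n,l,s,c=cv2.connectedComponentsWithStats(M);i=1+np.argmax(s[1:,4]);return l==i
def rect(n,m,zz):
    v,u=np.nonzero(m);P=onplane('top',np.c_[u,v],zz,E)[:,:2].astype(np.float32)
    r=cv2.minAreaRect(P);print(n,m.sum(),'rect',np.round(r[0],1),np.round(r[1],1),round(r[2],1),'mean',P.mean(0).round(1),'z pct',np.percentile(C[...,2][m],[5,50,95]).round(1))
H,S,V=cv2.split(hsv)
print(hsv[240,300],hsv[220,274],hsv[227,188],hsv[222,410],hsv[280,450],hsv[350,200])
rect('handle',blob((H>12)&(H<32)&(S>60)&(V>110),(255,195,295,275)),100)
rect('tray',blob((H>35)&(H<90)&(S>30)&(V>60),(215,190,340,280)),50)
rect('crate',blob((V>150)&(S<60)|((C[...,2]>60)&(C[...,2]<120)),(390,200,515,285)),80)
rect('garlic',blob((V>110)&(S<70),(170,208,206,245)),25)
crop=cv2.resize(p[170:330,140:520],None,fx=2.1,fy=2.1,interpolation=cv2.INTER_CUBIC)
cv2.imwrite('pics/crop1.png',crop)
# base corners: side view
z=np.load('side0.npz');ps,ds=z['p'],z['d'];Es=ext('side');Cs=cloud('side',ds,Es)
for nm,(u,v) in dict(garlic=(235,358),hand=(303,269),oil=(207,220),mug=(257,220)).items(): print(nm,Cs[v,u].round(0))
m=(Cs[...,2]>8)&(Cs[...,2]<18)&(Cs[...,1]<-120)&(Cs[...,1]>-420)&(Cs[...,0]>400)&(Cs[...,0]<700)
P=Cs[m][:,:2].astype(np.float32);print('base pts',len(P),P.min(0),P.max(0),cv2.minAreaRect(P))
```

```text
[ 55  41 240] [ 27  96 254] [ 15  35 239] [ 30   5 254] [26 32 64] [ 24  45 228]
handle 402 rect [494.1 140.3] [136.   17.1] 9.1 mean [493.8 140.1] z pct [ 15.8  99.3 104.6]
tray 7321 rect [495. 131.] [291.8 218.3] 88.5 mean [489.4 128.1] z pct [-3.4 12.4 49.5]
crate 4871 rect [ 462.5 -280.4] [144.2 231.8] 2.0 mean [ 462.3 -282.2] z pct [ 7.7 75.1 83.5]
garlic 371 rect [523.8 359.9] [53.7 53.5] 9.3 mean [523.5 359.5] z pct [ 3.3 36.3 48. ]
garlic [514. 370.  37.]
hand [487. 149.  99.]
oil [689. 179. 178.]
mug [695. -13.  67.]
base pts 803 [ 400.10547 -414.58713] [ 696.8315  -121.25038] ((545.624267578125, -272.20538330078125), (322.6889343261719, 265.3085632324219), 7.126575469970703)
```

View pics/crop1.png

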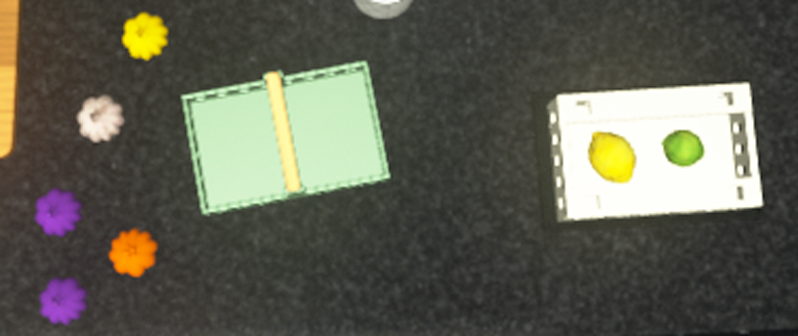

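Crop: the whitish lobed bulb at (100,118) is the garlic. The crate sockets show at (583,105), (730,98), (598,200) and (740,192). I'll go over the crate first for a close look on the way.

carry_out([
  [0,0,2.2,3,-1.9,0,0],
  [0,0,4.4,6,-3.8,0,0],
  [0,0,6.6,9.1,-5.8,0,0],
  [0,0,8.8,12.3,-7.8,0,0],
  [0,0,11,15.5,-9.9,0,0],
])

```text
t: 0.57
eef_pos: [269.7, -476.6, 231.1]
tool_rot: [-180.0, 0.0, 1.8]
ft_force: [0.5, 0.1, 0.4]
opening: 1.001
finger_force: 0.0
```

```bash
cat >> h.py <<'E'
def go(x=None,y=None,z=None,yaw=None):
    s=status.state();p=np.array(s['eef_pos']);Rt=Rm(s['tool_rot'])
    t=np.array([p[i] if v is None else v for i,v in enumerate((x,y,z))])
    print('t',round(s['t'],2),'pos',p.round(1),'rot',np.round(s['tool_rot'],2),'F',np.round(s['ft_force'],1),'open',round(s['opening'],3),'ff',round(s['finger_force'],1))
    print('shift cm',((t-p)@Rt/10).round(2),'turnz',None if yaw is None else round(s['tool_rot'][2]-yaw,2))
E
python3 -c "
from h import *
go(462,-281,231,2)"
```

```text
t 0.57 pos [ 269.7 -476.6  231.1] rot [-179.99    0.      1.8 ] F [0.5 0.1 0.4] open 1.001 ff 0.0
shift cm [ 1.984e+01 -1.895e+01  1.000e-02] turnz -0.2
```

carry_out([
  [0,0,0,2.5,-2.4,0,0],
  [0,0,0,5,-4.8,0,0],
  [0,0,0,7.5,-7.2,0,0],
  [0,0,0,10,-9.6,0,0],
  [0,0,0,12.5,-12,0,0],
])

```text
t: 0.98
eef_pos: [390.6, -352.4, 231.3]
tool_rot: [-180.0, 0.0, 1.9]
ft_force: [0.5, -0.5, 0.9]
opening: 0.999
finger_force: 0.0
```

carry_out([
  [0,0,0,2.4,-2.3,0,0],
  [0,0,0,4.9,-4.6,0,0],
  [0,0,0,7.3,-6.9,0,0],
  [0,0,0,7.3,-6.9,0,0],
])

```text
t: 1.32
eef_pos: [463.1, -278.9, 231.2]
tool_rot: [-180.0, -0.0, 2.1]
ft_force: [-1.1, 0.3, -0.3]
opening: 1.005
finger_force: 0.0
```

Run:
```python
from h import *
go(494,140,200,9.1)
E=ext('wrist');p,d=cams.camera('wrist');cv2.imwrite('pics/w1.png',p);np.savez('w1.npz',p=p,d=d,R=E[1],o=E[2])
```

```text
t 1.32 pos [ 463.1 -278.9  231.2] rot [-1.7997e+02 -3.0000e-02  2.1400e+00] F [-1.1  0.3 -0.3] open 1.005 ff 0.0
shift cm [  4.65 -41.74   3.14] turnz -6.96
```

View pics/w1.png

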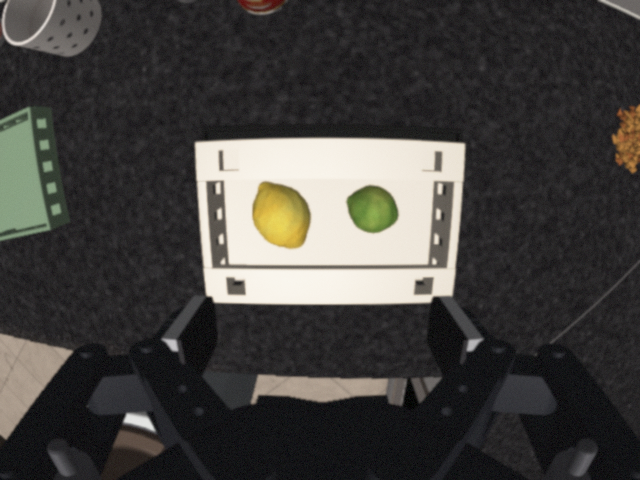

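Wrist view: crate top outline from about (196,143) to (465,143) and (206,303) to (456,303), with sockets near (228,161), (431,161), (235,287) and (424,287). The fruit lies inside and the tray is at the left.

```bash
cat >> h.py <<'E'
def crate(f='w1.npz',top=80):
    q=np.load(f);p,d=q['p'],q['d'];E=(cams.calibration('wrist'),q['R'],q['o']);C=cloud('wrist',d,E)
    hsv=cv2.cvtColor(p,cv2.COLOR_BGR2HSV);H,S,V=cv2.split(hsv)
    m=((V>140)&(S<50)).astype(np.uint8); n,l,s,c=cv2.connectedComponentsWithStats(m)
    i=l[165:310,190:470];i=np.bincount(i[i>0]).argmax();b=(l==i)
    ct,_=cv2.findContours(b.astype(np.uint8),cv2.RETR_EXTERNAL,cv2.CHAIN_APPROX_NONE)
    c=max(ct,key=cv2.contourArea)[:,0,:]
    zz=np.median(C[150:172,260:400,2]),np.median(C[278:296,260:400,2]);print('ledge z',zz)
    P=onplane('wrist',c,top,E)[:,:2].astype(np.float32)
    r=cv2.minAreaRect(P);print('crate',r)
    # dark socket patches
    for (u,v) in [(228,161),(431,161),(235,287),(424,287)]:
        w=np.zeros((480,640),bool);w[v-14:v+15,u-16:u+17]=1
        g=w&(cv2.erode(cv2.morphologyEx(b.astype(np.uint8),cv2.MORPH_CLOSE,np.ones((31,31))),np.ones((3,3)))>0)&(V<175)
        v2,u2=np.nonzero(g)
        if len(u2)>20:
            Q=onplane('wrist',np.c_[u2,v2],top,E)[:,:2].astype(np.float32);print('sock',len(u2),Q.min(0),Q.max(0),cv2.minAreaRect(Q))
    # depth
    for side,sl in dict(far=np.s_[150:172,215:445],near=np.s_[275:300,215:445]).items(): pass
    mm=(abs(C[...,2]-top)<6);mm[:130]=0;mm[320:]=0
    mm=cv2.morphologyEx(mm.astype(np.uint8),cv2.MORPH_OPEN,np.ones((3,3)))>0
    Q=C[mm][:,:2].astype(np.float32);print('depth',len(Q),cv2.minAreaRect(Q))
    dk=C[(C[...,2]>9)&(C[...,2]<20)&(C[...,0]>350)&(C[...,0]<580)&(C[...,1]>-430)&(C[...,1]<-130)]
    print('base-level',len(dk),dk.min(0) if len(dk) else 0,dk.max(0) if len(dk) else 0)
E
python3 -c "
from h import *
crate()"
```

```text
ledge z (np.float64(80.6051420046534), np.float64(80.6387048225665))
crate ((460.743408203125, -284.7483215332031), (141.48399353027344, 221.60888671875), 2.114983320236206)
sock 81 [ 503.6334  -196.33736] [ 519.1201  -192.90945] ((511.3794250488281, -194.62509155273438), (15.488493919372559, 3.399498224258423), 0.11751080304384232)
sock 142 [ 509.92258 -373.44446] [ 526.2321  -367.17657] ((518.0074462890625, -369.8946228027344), (16.429821014404297, 6.088175296783447), 4.499796390533447)
sock 282 [ 395.50018 -212.47818] [ 411.63492 -196.39801] ((403.7869567871094, -204.61021423339844), (16.127878189086914, 16.003034591674805), 2.006621837615967)
sock 290 [ 401.59396 -377.16275] [ 417.9594  -360.79544] ((409.7405090332031, -368.9484558105469), (16.19965362548828, 16.35320281982422), 0.9687541723251343)
depth 20063 ((471.7325439453125, -391.57086181640625), (151.15257263183594, 441.6735534667969), 5.412830829620361)
base-level 14898 [ 377.37590015 -416.18341642    9.05262334] [ 550.0127075  -154.66998684   19.99515996]
```

carry_out([
  [0,0,-1.4,0.4,-3.5,0,0],
  [0,0,-2.8,0.8,-7,0,0],
  [0,0,-4.2,1.2,-10.6,0,0],
  [0,0,-5.6,1.6,-14.2,0,0],
  [0,0,-7,2,-17.8,0,0],
])

```text
t: 1.78
eef_pos: [473.7, -103.1, 231.2]
tool_rot: [180.0, 0.0, 8.9]
ft_force: [1.7, 0.1, 0.2]
opening: 0.999
finger_force: 0.0
```

```bash
python3 -c "
from h import *
go(494,140,231,9.1)"
```

```text
t 1.78 pos [ 473.7 -103.1  231.2] rot [1.7999e+02 1.0000e-02 8.9300e+00] F [1.7 0.1 0.2] open 0.999 ff 0.0
shift cm [ 5.78e+00 -2.37e+01  2.00e-02] turnz -0.17
```

carry_out([
  [0,0,0,0.9,-3.6,0,0],
  [0,0,0,1.8,-7.2,0,0],
  [0,0,0,2.7,-10.8,0,0],
  [0,0,0,3.5,-14.4,0,0],
  [0,0,0,4.4,-18,0,0],
])

```text
t: 2.2
eef_pos: [489.5, 81.7, 231.3]
tool_rot: [180.0, 0.0, 8.9]
ft_force: [1.4, -0.5, 0.0]
opening: 1.0
finger_force: 0.0
```

carry_out([
  [0,0,0,0.7,-3,0,0],
  [0,0,0,1.4,-5.6,0,0],
  [0,0,0,1.4,-5.6,0,0],
])

```text
t: 2.45
eef_pos: [495.1, 141.0, 231.1]
tool_rot: [-180.0, -0.0, 9.1]
ft_force: [0.2, 0.2, 0.2]
opening: 1.003
finger_force: 0.0
```

```bash
cat >> h.py <<'E'
def hand(f,lo=(12,50,110),zz=100,hi=32):
    q=np.load(f);p,d=q['p'],q['d'];E=(cams.calibration('wrist'),q['R'],q['o'])
    H,S,V=cv2.split(cv2.cvtColor(p,cv2.COLOR_BGR2HSV))
    m=((H>lo[0])&(H<hi)&(S>lo[1])&(V>lo[2])).astype(np.uint8);m[330:]=0;m[:,:230]=0;m[:,420:]=0
    n,l,s,c=cv2.connectedComponentsWithStats(m);i=1+np.argmax(s[1:,4]);v,u=np.nonzero(l==i);print('px',u.min(),u.max(),v.min(),v.max())
    P=onplane('wrist',np.c_[u,v],zz,E)[:,:2].astype(np.float32);print('handle',cv2.minAreaRect(P))
    C=cloud('wrist',d,E);print('hz',np.median(C[l==i][:,2]))
    m=((H>35)&(H<90)&(S>30)&(V>50)|(l==i)).astype(np.uint8);m=cv2.morphologyEx(m,cv2.MORPH_CLOSE,np.ones((7,7)))
    n,l,s,c=cv2.connectedComponentsWithStats(m);i=1+np.argmax(s[1:,4]);v,u=np.nonzero(l==i);print('traypx',u.min(),u.max(),v.min(),v.max())
    P=onplane('wrist',np.c_[u,v],50,E)[:,:2].astype(np.float32);print('tray',cv2.minAreaRect(P))
E
python3 - <<'E'
from h import *
go(494,140,71,9.1)
E=ext('wrist');p,d=cams.camera('wrist');cv2.imwrite('pics/w2.png',p);np.savez('w2.npz',p=p,d=d,R=E[1],o=E[2])
hand('w2.npz')
E
```

```text
t 2.45 pos [495.1 141.  231.1] rot [-1.7998e+02 -1.0000e-02  9.0600e+00] F [0.2 0.2 0.2] open 1.003 ff 0.0
shift cm [-0.13  0.09 16.01] turnz -0.04
px 312 334 142 312
handle ((492.10174560546875, 140.44265747070312), (135.5081329345703, 17.008350372314453), 9.105874061584473)
hz 100.21618836839565
traypx 200 446 139 312
tray ((481.03253173828125, 139.01507568359375), (163.2726593017578, 221.9082794189453), 9.385601043701172)
```

View pics/w2.png

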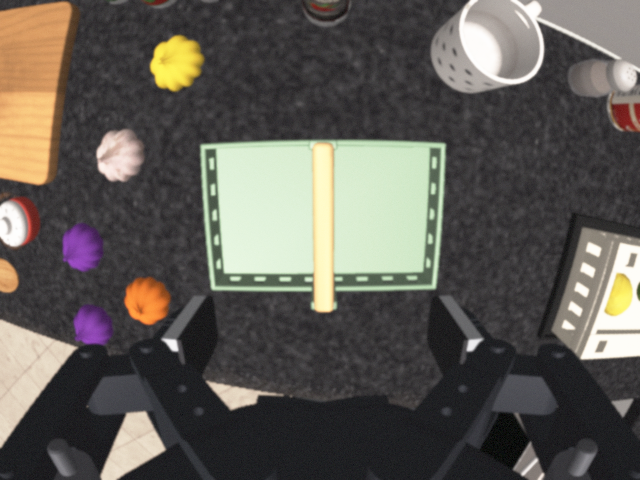

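The wrist view shows the handle from (323,142) to (323,312), square to the tool. Measured centre is (492,140), z 100, size 135x17, which matches the description. Descending to grasp.

carry_out([
  [0,0,0,-0.3,0,3.4,0],
  [0,0,0,-0.3,0,6.8,0],
  [0,0,0,-0.3,0,10.2,0],
  [0,0,0,-0.3,0,13.4,0],
  [0,0,0,-0.3,0,16,0],
])

```text
t: 2.92
eef_pos: [491.4, 136.1, 69.3]
tool_rot: [180.0, 0.1, 8.9]
ft_force: [0.2, 0.2, -0.0]
opening: 1.004
finger_force: 0.0
```

carry_out([
  [0,0,0,0,0,0,1],
  [0,0,0,0,0,0,1],
  [0,0,0,0,0,0,1],
  [0,0,0,0,0,0,1],
  [0,0,0,0,0,0,1],
])

```text
t: 3.33
eef_pos: [492.7, 137.7, 72.8]
tool_rot: [180.0, -0.2, 8.9]
ft_force: [0.6, -0.5, 0.2]
opening: 0.296
finger_force: 0.0
```

carry_out([
  [0,0,0,0,0,0,1],
  [0,0,0,0,0,0,1],
  [0,0,0,0,0,0,1],
  [0,0,0,0,0,0,1],
  [0,0,0,0,0,0,1],
])

```text
t: 3.75
eef_pos: [492.6, 137.9, 72.8]
tool_rot: [180.0, -0.1, 9.0]
ft_force: [-2.3, -1.0, 10.5]
opening: 0.176
finger_force: 58.6
```

carry_out([
  [0,0,0,0,0,-0.5,1],
  [0,0,0,0,0,-1.5,1],
  [0,0,0,0,0,-3,1],
  [0,0,0,0,0,-5,1],
  [0,0,0,0,0,-7,1],
])

```text
t: 4.17
eef_pos: [491.5, 137.9, 142.5]
tool_rot: [180.0, 0.1, 8.9]
ft_force: [-0.0, 0.8, -4.3]
opening: 0.18
finger_force: 58.8
```

carry_out([
  [0,0,0,0,0,-2,1],
  [0,0,0,0,0,-3.5,1],
  [0,0,0,0,0,-4.5,1],
  [0,0,0,0,0,-4.5,1],
])

```text
t: 4.5
eef_pos: [492.5, 138.0, 188.5]
tool_rot: [180.0, -0.2, 8.9]
ft_force: [-0.5, 0.5, -4.1]
opening: 0.178
finger_force: 59.0
```

Run:
```python
from h import *
s=status.state();go(460.7,-284.8,185,2.1)
E=ext('wrist');p,d=cams.camera('wrist');cv2.imwrite('pics/w3.png',p);np.savez('w3.npz',p=p,d=d,R=E[1],o=E[2])
print('TCP z -71 lift; handle top plane at', s['eef_pos'][2]-71+100)
hand('w3.npz',zz=s['eef_pos'][2]-71+100)
```

```text
t 4.5 pos [492.5 138.  188.5] rot [179.99  -0.19   8.95] F [-0.5  0.5 -4.1] open 0.178 ff 59.0
shift cm [-9.72 41.27  0.32] turnz 6.85
TCP z -71 lift; handle top plane at 217.50937830068992
px 297 346 136 329
handle ((526.8131103515625, 144.70843505859375), (65.02613830566406, 15.453948974609375), 9.038141250610352)
hz 215.95598639021864
traypx 104 542 130 364
tray ((460.021728515625, 133.6294403076172), (214.1087188720703, 375.33868408203125), 8.877728462219238)
```

View pics/w3.png

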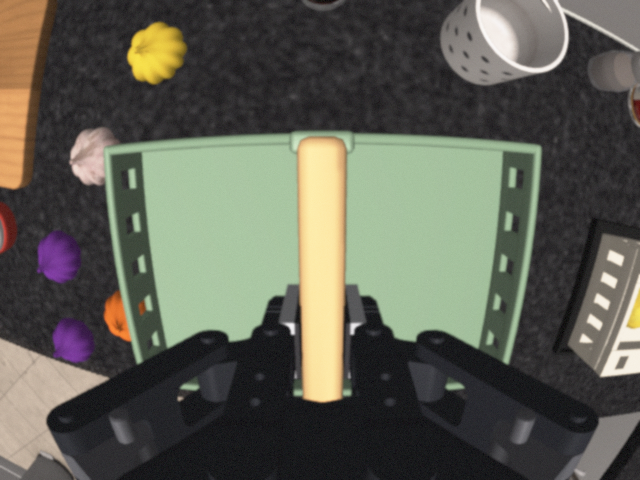

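The tray is held level with the handle from (322,136) to (322,402). I'll compute its offset in the tool frame.

Run:
```python
from h import *
q=np.load('w3.npz');E=(cams.calibration('wrist'),q['R'],q['o']);p=q['p']
H,S,V=cv2.split(cv2.cvtColor(p,cv2.COLOR_BGR2HSV))
m=((H>8)&(H<34)&(S>45)&(V>90));m[:,:285]=0;m[:,:360]&=True;m[:,360:]=0
n,l,s,c=cv2.connectedComponentsWithStats(m[:420].astype(np.uint8));i=1+np.argmax(s[1:,4]);v,u=np.nonzero(l==i);print(u.min(),u.max(),v.min(),v.max())
st=status.state();Rt=Rm(st['tool_rot'])
for zz in (216,218):
    P=onplane('wrist',np.c_[u,v],zz,E);T=(P-np.array(st['eef_pos']))@Rt
    print(zz,cv2.minAreaRect(T[:,:2].astype(np.float32)), cv2.minAreaRect(P[:,:2].astype(np.float32)))
# same for w1 crate in tool frame: TCP at 463.1,-278.9, yaw 2.14
a=np.radians(2.1);d=np.array([460.74-463.1,-284.77+278.9]);print('crate in tool at w1',d@np.array([[np.cos(a),np.sin(a)],[np.sin(a),-np.cos(a)]]))
```

```text
296 346 136 402
216 ((18.097625732421875, -1.235107421875), (16.224821090698242, 99.75005340576172), 89.92720794677734) ((509.68701171875, 141.9683074951172), (99.75019836425781, 16.224824905395508), 9.01622200012207)
218 ((18.935123443603516, -1.2361536026000977), (15.94495964050293, 98.02944946289062), 89.92720794677734) ((510.51080322265625, 142.0992431640625), (98.0295639038086, 15.944957733154297), 9.016242980957031)
crate in tool at w1 [-2.57351358  5.77957852]
```

carry_out([
  [0,0,0.7,-0.5,2,0,1],
  [0,0,2.1,-1.2,5.3,0,1],
  [0,0,3.5,-2,8.8,0,1],
  [0,0,5,-2.8,12.3,0,1],
  [0,0,6.8,-3.7,15.8,0,1],
])

```text
t: 4.97
eef_pos: [479.2, -25.3, 185.2]
tool_rot: [-180.0, 0.1, 2.1]
ft_force: [1.0, -0.3, -4.4]
opening: 0.172
finger_force: 59.1
```

```bash
python3 -c "
from h import *
go(460.8,-286,188,2.05)"
```

```text
t 4.97 pos [479.2 -25.3 185.2] rot [-1.7998e+02  1.0000e-01  2.1000e+00] F [ 1.  -0.3 -4.4] open 0.172 ff 59.1
shift cm [-2.8  25.99 -0.28] turnz 0.05
```

carry_out([
  [0,0,0,-0.4,3.5,0,1],
  [0,0,0,-0.8,7,0,1],
  [0,0,0,-1.2,10.5,0,1],
  [0,0,0,-1.6,14,0,1],
  [0,0,0,-2,17.5,0,1],
])

```text
t: 5.38
eef_pos: [465.6, -201.1, 185.2]
tool_rot: [-179.9, 0.1, 2.1]
ft_force: [0.7, -0.0, -4.1]
opening: 0.178
finger_force: 59.1
```

carry_out([
  [0,0,0,-0.3,3,0,1],
  [0,0,0,-0.6,5.8,0,1],
  [0,0,0,-0.8,7.5,0,1],
  [0,0,0,-0.8,8.4,0,1],
  [0,0,0,-0.8,8.4,0,1],
])

```text
t: 5.8
eef_pos: [461.3, -285.0, 185.2]
tool_rot: [-180.0, 0.1, 2.0]
ft_force: [-0.6, 0.5, -4.7]
opening: 0.173
finger_force: 59.1
```

carry_out([
  [0,0,0,0,0,0,1],
  [0,0,0,0,0,0,1],
  [0,0,0,0,0,0,1],
])

```text
t: 6.05
eef_pos: [461.8, -282.6, 186.2]
tool_rot: [-180.0, 0.0, 2.2]
ft_force: [-0.4, -0.3, -4.0]
opening: 0.173
finger_force: 59.1
```

```bash
python3 -c "
from h import *
go(460.8,-286,156,2.05)
p,d=cams.camera('side');cv2.imwrite('pics/s2.png',p)
go(460.8,-286,156,2.05)
cv2.imwrite('pics/s2c.png',cv2.resize(p[120:270,300:480],None,fx=3.3,fy=3.3))"
```

```text
t 6.05 pos [ 461.8 -282.6  186.2] rot [-1.7998e+02  2.0000e-02  2.2100e+00] F [-0.4 -0.3 -4. ] open 0.173 ff 59.1
shift cm [-0.11  0.34  3.02] turnz 0.16
t 6.1 pos [ 461.8 -282.7  186.3] rot [-1.7999e+02  1.0000e-02  2.2100e+00] F [-1.1  0.5 -4. ] open 0.176 ff 59.1
shift cm [-0.12  0.33  3.03] turnz 0.16
```

carry_out([
  [0,0,0.1,-0.1,0.3,1,1],
  [0,0,0.1,-0.1,0.3,1.8,1],
  [0,0,0.1,-0.1,0.3,2.4,1],
  [0,0,0.1,-0.1,0.3,2.8,1],
  [0,0,0.1,-0.1,0.3,2.8,1],
])

```text
t: 6.52
eef_pos: [460.4, -286.5, 157.0]
tool_rot: [-179.9, 0.1, 2.0]
ft_force: [-0.2, -0.2, -3.7]
opening: 0.177
finger_force: 59.1
```

carry_out([
  [0,0,0,0,0,0,1],
  [0,0,0,0,0,0,1],
  [0,0,0,0,0,0,1],
  [0,0,0,0,0,0,1],
])

```text
t: 6.85
eef_pos: [460.9, -286.9, 158.6]
tool_rot: [180.0, -0.0, 2.0]
ft_force: [1.0, 0.3, -4.4]
opening: 0.176
finger_force: 59.1
```

```bash
python3 -c "
from h import *
go(460.8,-286,152,2.05)"
```

```text
t 6.85 pos [ 460.9 -286.9  158.6] rot [ 1.7998e+02 -2.0000e-02  2.0400e+00] F [ 1.   0.3 -4.4] open 0.176 ff 59.1
shift cm [-0.   -0.09  0.66] turnz -0.01
```

carry_out([
  [0,0,0,0,-0.08,0.1,1],
  [0,0,0,0,-0.08,0.25,1],
  [0,0,0,0,-0.08,0.4,1],
  [0,0,0,0,-0.08,0.55,1],
  [0,0,0,0,-0.08,0.6,1],
])

```text
t: 7.27
eef_pos: [460.7, -286.0, 152.0]
tool_rot: [-180.0, 0.0, 2.0]
ft_force: [0.3, -0.1, -4.1]
opening: 0.175
finger_force: 59.1
```

carry_out([
  [0,0,0,0,0,0.1,1],
  [0,0,0,0,0,0.15,1],
  [0,0,0,0,0,0.2,1],
  [0,0,0,0,0,0.2,1],
])

```text
t: 7.6
eef_pos: [460.7, -286.1, 150.2]
tool_rot: [180.0, 0.0, 2.0]
ft_force: [-0.1, 0.3, -4.5]
opening: 0.175
finger_force: 59.1
```

```bash
python3 -c "
from h import *
go(460.8,-286,143,2.05);print(status.state()['torque'])"
```

```text
t 7.6 pos [ 460.7 -286.1  150.2] rot [180.     0.     2.03] F [-0.1  0.3 -4.5] open 0.175 ff 59.1
shift cm [ 0.01 -0.01  0.72] turnz -0.02
[-0.02700334  0.03078885 -0.05395771]
```

carry_out([
  [0,0,0,0,0,0.06,1],
  [0,0,0,0,0,0.12,1],
  [0,0,0,0,0,0.2,1],
  [0,0,0,0,0,0.2,1],
])

```text
t: 7.93
eef_pos: [460.7, -286.0, 148.2]
tool_rot: [-180.0, 0.0, 2.0]
ft_force: [0.7, -0.5, -3.6]
opening: 0.176
finger_force: 59.1
```

carry_out([
  [0,0,0,0,0,0.06,1],
  [0,0,0,0,0,0.12,1],
  [0,0,0,0,0,0.2,1],
  [0,0,0,0,0,0.2,1],
])

```text
t: 8.27
eef_pos: [460.7, -286.0, 146.2]
tool_rot: [-180.0, 0.0, 2.0]
ft_force: [-1.1, -0.3, -3.4]
opening: 0.176
finger_force: 59.1
```

Lugs are entering freely; continuing to home.

carry_out([
  [0,0,0,0,0,0.06,1],
  [0,0,0,0,0,0.12,1],
  [0,0,0,0,0,0.2,1],
  [0,0,0,0,0,0.2,1],
])

```text
t: 8.6
eef_pos: [460.7, -286.0, 144.1]
tool_rot: [-180.0, 0.0, 2.0]
ft_force: [0.0, -1.0, -3.9]
opening: 0.177
finger_force: 59.1
```

carry_out([
  [0,0,0,0,0,0.05,1],
  [0,0,0,0,0,0.1,1],
  [0,0,0,0,0,0.15,1],
  [0,0,0,0,0,0.15,1],
])

```text
t: 8.93
eef_pos: [460.7, -286.1, 142.7]
tool_rot: [180.0, 0.0, 2.0]
ft_force: [1.5, -0.8, -3.2]
opening: 0.175
finger_force: 59.2
```

carry_out([
  [0,0,0,0,0,0.05,1],
  [0,0,0,0,0,0.1,1],
  [0,0,0,0,0,0.1,1],
])

```text
t: 9.18
eef_pos: [460.8, -286.1, 141.9]
tool_rot: [180.0, -0.0, 2.0]
ft_force: [-1.6, 0.2, -1.2]
opening: 0.177
finger_force: 59.6
```

carry_out([
  [0,0,0,0,0,0.05,1],
  [0,0,0,0,0,0.1,1],
  [0,0,0,0,0,0.1,1],
])

```text
t: 9.43
eef_pos: [460.8, -286.1, 141.0]
tool_rot: [180.0, -0.0, 2.0]
ft_force: [-1.7, 0.2, 3.3]
opening: 0.175
finger_force: 60.1
```

```bash
python3 -c "
from h import *
go()
p,d=cams.camera('side');a=p[120:270,300:480];print(p.shape);C=cloud('side',d,ext('side'))
cv2.imwrite('pics/s3.png',cv2.resize(a,None,fx=3.3,fy=3.3))"
```

```text
t 9.43 pos [ 460.8 -286.1  141. ] rot [ 1.7998e+02 -2.0000e-02  2.0400e+00] F [-1.7  0.2  3.3] open 0.175 ff 60.1
shift cm [0. 0. 0.] turnz None
(480, 640, 3)
```

View pics/s3.png

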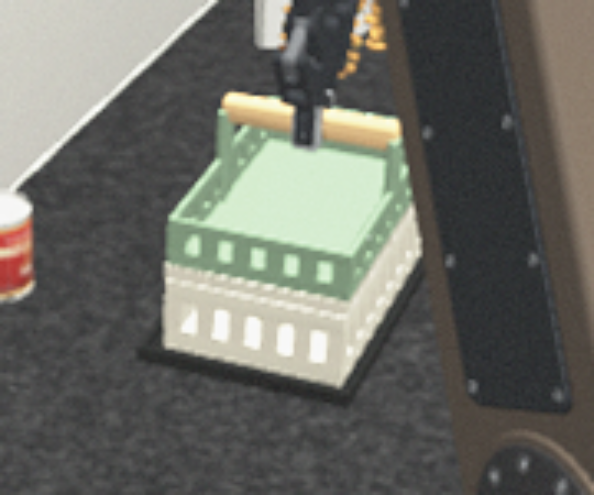

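The side view shows the tray flush and level on the crate, walls meeting at about (260,280). Force rises at 4 N/mm from z 142.5, which is 10 mm below the ledges, so it is home. Releasing and going up.

carry_out([
  [0,0,0,0,0,-0.1,1],
  [0,0,0,0,0,-0.1,0.5],
  [0,0,0,0,0,-0.1,0],
  [0,0,0,0,0,-0.1,0],
  [0,0,0,0,0,-0.1,0],
])

```text
t: 9.9
eef_pos: [460.8, -286.1, 141.8]
tool_rot: [180.0, -0.0, 2.0]
ft_force: [-0.0, 0.2, 1.2]
opening: 0.739
finger_force: 0.0
```

carry_out([
  [0,0,0,0,0,0,0],
  [0,0,0,0,0,0,0],
  [0,0,0,0,0,0,0],
  [0,0,0,0,0,0,0],
  [0,0,0,0,0,0,0],
])

```text
t: 10.32
eef_pos: [460.8, -286.1, 141.8]
tool_rot: [180.0, -0.0, 2.0]
ft_force: [-0.4, 0.8, -0.8]
opening: 0.998
finger_force: 0.0
```

carry_out([
  [0,0,0,0,0,-1,0],
  [0,0,0,0,0,-3,0],
  [0,0,0,0,0,-6,0],
  [0,0,0,0,0,-9.5,0],
  [0,0,0,0,0,-13,0],
])

```text
t: 10.73
eef_pos: [460.4, -285.8, 273.9]
tool_rot: [-180.0, 0.0, 2.0]
ft_force: [-0.2, -1.2, 1.2]
opening: 1.0
finger_force: 0.0
```

carry_out([
  [0,0,0,0,0,-1,0],
  [0,0,0,0,0,-1,0],
  [0,0,0,0,0,-1,0],
])

```text
t: 10.98
eef_pos: [460.6, -285.9, 282.1]
tool_rot: [180.0, -0.0, 2.0]
ft_force: [0.2, 0.9, -0.0]
opening: 1.001
finger_force: 0.0
```

Run:
```python
from h import *
go(523.5,359.5,280,2.05)
E=ext('wrist');p,d=cams.camera('wrist');cv2.imwrite('pics/w4.png',p);np.savez('w4.npz',p=p,d=d,R=E[1],o=E[2])
C=cloud('wrist',d,E)
a=np.radians(2.1)
H,S,V=cv2.split(cv2.cvtColor(p,cv2.COLOR_BGR2HSV))
for sx in (-50,50):
  for sy in (-80,80):
    x=460.8+np.cos(a)*sx-np.sin(a)*sy;y=-286+np.sin(a)*sx+np.cos(a)*sy
    m=(np.hypot(C[...,0]-x,C[...,1]-y)<9)&(abs(C[...,2]-84)<15);print(sx,sy,m.sum(),np.median(C[m][:,2]))
hand('w4.npz',zz=170)
```

```text
t 10.98 pos [ 460.6 -285.9  282.1] rot [ 1.7996e+02 -4.0000e-02  2.0400e+00] F [ 0.2  0.9 -0. ] open 1.001 ff 0.0
shift cm [  8.58 -64.28   0.18] turnz -0.01
-50 -80 235 83.6428135322974
-50 80 241 83.41797164176762
50 -80 277 83.63601476102542
50 80 280 83.4593481184663
px 310 334 138 319
handle ((460.59197998046875, -285.52911376953125), (134.909912109375, 17.38620376586914), 1.9507120847702026)
hz 168.58760736554393
traypx 192 452 134 319
tray ((431.551513671875, -286.4788818359375), (202.42454528808594, 271.05975341796875), 2.2026631832122803)
```

Tray floor reads level (83.4–83.6 mm at all four corners, nominal 84), so it is home. Now to the garlic, turning to yaw 92 so the fingers close along x, which suits the placing.

carry_out([
  [0,0,-4.5,0.3,-2,0,0],
  [0,0,-9,0.8,-5.5,0,0],
  [0,0,-13.5,1.2,-9,0,0],
  [0,0,-18,1.7,-12.5,0,0],
  [0,0,-22.5,2.1,-16,0,0],
])

```text
t: 11.45
eef_pos: [475.4, -123.8, 280.2]
tool_rot: [-179.9, 0.1, 24.7]
ft_force: [1.3, 0.5, -0.1]
opening: 1.0
finger_force: 0.0
```

carry_out([
  [0,0,-4.5,1.6,-2.8,0,0],
  [0,0,-9,3.2,-5.6,0,0],
  [0,0,-13.5,4.9,-8.4,0,0],
  [0,0,-18,6.5,-11.2,0,0],
  [0,0,-22.5,8.1,-14,0,0],
])

```text
t: 11.87
eef_pos: [491.0, 37.2, 280.3]
tool_rot: [-179.9, 0.1, 47.3]
ft_force: [0.5, -0.5, 0.6]
opening: 0.998
finger_force: 0.0
```

carry_out([
  [0,0,-4.5,2.6,-2,0,0],
  [0,0,-9,5.2,-4,0,0],
  [0,0,-13.5,7.8,-6,0,0],
  [0,0,-18,10.3,-7.9,0,0],
  [0,0,-22.5,12.8,-9.8,0,0],
])

```text
t: 12.28
eef_pos: [506.5, 197.6, 280.1]
tool_rot: [-179.9, 0.1, 69.8]
ft_force: [0.4, 0.2, 0.3]
opening: 0.998
finger_force: 0.0
```

```bash
python3 -c "
from h import *
go(523.5,359.5,240,92)"
```

```text
t 12.28 pos [506.5 197.6 280.1] rot [-1.7987e+02  1.0000e-01  6.9770e+01] F [0.4 0.2 0.3] open 0.998 ff 0.0
shift cm [15.78 -3.99  3.99] turnz -22.23
```

carry_out([
  [0,0,-4.5,3.4,-0.9,0.9,0],
  [0,0,-9,6.8,-1.7,1.8,0],
  [0,0,-13.5,10.2,-2.6,2.7,0],
  [0,0,-18,13,-3.3,3.5,0],
  [0,0,-22.3,15.6,-4,4,0],
])

```text
t: 12.7
eef_pos: [523.4, 357.8, 238.7]
tool_rot: [-179.8, 0.1, 92.1]
ft_force: [0.5, -0.1, 0.2]
opening: 1.0
finger_force: 0.0
```

carry_out([
  [0,0,0,0,0,0,0],
  [0,0,0,0,0,0,0],
  [0,0,0,0,0,0,0],
  [0,0,0,0,0,0,0],
])

```text
t: 13.03
eef_pos: [524.2, 355.3, 241.3]
tool_rot: [-180.0, 0.0, 91.7]
ft_force: [0.1, 0.4, 0.9]
opening: 1.0
finger_force: 0.0
```

Run:
```python
from h import *
s=status.state();E=ext('wrist',s);p,d=cams.camera('wrist');cv2.imwrite('pics/w5.png',p);np.savez('w5.npz',p=p,d=d,R=E[1],o=E[2])
C=cloud('wrist',d,E);H,S,V=cv2.split(cv2.cvtColor(p,cv2.COLOR_BGR2HSV))
m=((S<75)&(V>100)&(np.hypot(C[...,0]-523,C[...,1]-360)<60)&(C[...,2]>8)).astype(np.uint8)
m=cv2.morphologyEx(m,cv2.MORPH_OPEN,np.ones((5,5)))
n,l,st,c=cv2.connectedComponentsWithStats(m);i=1+np.argmax(st[1:,4]);b=l==i;print(st[i])
v,u=np.nonzero(b);P=onplane('wrist',np.c_[u,v],25,E)[:,:2].astype(np.float32);r=cv2.minAreaRect(P);print(r,'z',C[b][:,2].max())
go(r[0][0],r[0][1],12,92)
```

```text
[ 294  178   56   54 2242]
((521.837646484375, 359.8548889160156), (53.486412048339844, 52.95790481567383), 6.690421104431152) z 57.394389716460125
t 13.08 pos [524.3 355.2 241.7] rot [-1.7998e+02  2.0000e-02  9.1740e+01] F [-0.2 -0.7 -0.5] open 0.994 ff 0.0
shift cm [ 0.48 -0.22 22.97] turnz -0.26
```

View pics/w5.png

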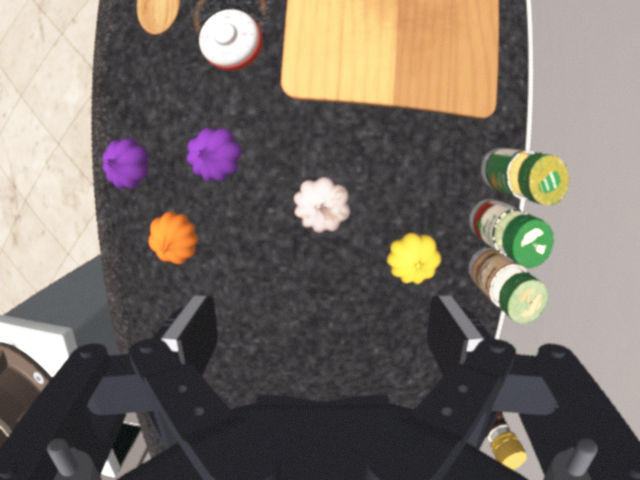

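The garlic is at (322,205), measured at (522,360), 53 mm across and 57 high, which matches. Yellow (413,258) and purple (213,154) are clear of the fingers. Descending.

carry_out([
  [0,0,0,0.5,-0.1,3,0],
  [0,0,0,0.5,-0.1,6.5,0],
  [0,0,0,0.5,-0.1,10,0],
  [0,0,0,0.5,-0.1,13.5,0],
  [0,0,0,0.5,-0.1,16.5,0],
])

```text
t: 13.5
eef_pos: [522.9, 360.0, 75.2]
tool_rot: [-180.0, 0.0, 91.7]
ft_force: [-0.5, 0.1, -0.6]
opening: 1.0
finger_force: 0.0
```

carry_out([
  [0,0,0,0,0,2.5,0],
  [0,0,0,0,0,4.5,0],
  [0,0,0,0,0,6,0],
  [0,0,0,0,0,6.8,0],
  [0,0,0,0,0,6.8,0],
])

```text
t: 13.92
eef_pos: [522.7, 360.2, 7.5]
tool_rot: [-179.9, 0.1, 91.8]
ft_force: [0.5, 0.1, 0.1]
opening: 0.996
finger_force: 0.0
```

carry_out([
  [0,0,0,0,0,0,0],
  [0,0,0,0,0,0,0],
])

```text
t: 14.08
eef_pos: [523.7, 361.2, 10.0]
tool_rot: [179.9, -0.0, 91.8]
ft_force: [0.1, 0.5, 1.0]
opening: 0.998
finger_force: 0.0
```

carry_out([
  [0,0,0,0,0.1,0.2,0],
  [0,0,0,0,0.1,0.4,0.3],
  [0,0,0,0,0.1,0.4,1],
  [0,0,0,0,0.1,0.4,1],
  [0,0,0,0,0.1,0.4,1],
])

```text
t: 14.5
eef_pos: [524.1, 361.2, 5.6]
tool_rot: [180.0, 0.0, 91.8]
ft_force: [-1.4, -1.0, 7.0]
opening: 0.59
finger_force: 61.1
```

carry_out([
  [0,0,0,0,0,0,1],
  [0,0,0,0,0,0,1],
  [0,0,0,0,0,0,1],
  [0,0,0,0,0,0,1],
  [0,0,0,0,0,0,1],
])

```text
t: 14.92
eef_pos: [524.1, 361.2, 5.5]
tool_rot: [180.0, -0.0, 91.8]
ft_force: [-1.3, -1.1, 6.8]
opening: 0.591
finger_force: 61.1
```

carry_out([
  [0,0,0,0,0,-0.4,1],
  [0,0,0,0,0,-1.2,1],
  [0,0,0,0,0,-2.5,1],
  [0,0,0,0,0,-4,1],
  [0,0,0,0,0,-5,1],
])

```text
t: 15.33
eef_pos: [524.4, 361.5, 57.0]
tool_rot: [179.9, -0.0, 91.8]
ft_force: [0.7, 0.9, 0.9]
opening: 0.586
finger_force: 61.9
```

carry_out([
  [0,0,0,0,0,-3.5,1],
  [0,0,0,0,0,-7,1],
  [0,0,0,0,0,-10.5,1],
  [0,0,0,-2,0.3,-13.5,1],
  [0,0,0,-5,0.6,-16,1],
])

```text
t: 15.75
eef_pos: [531.5, 312.6, 218.2]
tool_rot: [179.8, -0.1, 92.0]
ft_force: [1.4, -0.8, -0.4]
opening: 0.592
finger_force: 62.2
```

```bash
python3 -c "
from h import *
go(458.8,-229,215,92)"
```

```text
t 15.75 pos [531.5 312.6 218.2] rot [ 1.7983e+02 -8.0000e-02  9.1990e+01] F [ 1.4 -0.8 -0.4] open 0.592 ff 62.2
shift cm [-53.87  -9.14   0.21] turnz -0.01
```

carry_out([
  [0,0,0,-3.5,-0.6,0,1],
  [0,0,0,-7,-1.2,0,1],
  [0,0,0,-10.5,-1.8,0,1],
  [0,0,0,-14,-2.4,0,1],
  [0,0,0,-17.5,-3,0,1],
])

```text
t: 16.17
eef_pos: [506.6, 134.0, 215.8]
tool_rot: [179.9, 0.0, 91.9]
ft_force: [1.1, 0.0, -0.3]
opening: 0.585
finger_force: 62.2
```

carry_out([
  [0,0,0,-3.5,-0.6,0,1],
  [0,0,0,-7,-1.2,0,1],
  [0,0,0,-10.5,-1.8,0,1],
  [0,0,0,-14,-2.4,0,1],
  [0,0,0,-17.5,-3,0,1],
])

```text
t: 16.58
eef_pos: [482.2, -41.9, 215.8]
tool_rot: [179.9, 0.0, 91.8]
ft_force: [0.2, 0.4, -0.7]
opening: 0.588
finger_force: 62.2
```

carry_out([
  [0,0,0,-3.5,-0.6,0,1],
  [0,0,0,-7,-1.2,0,1],
  [0,0,0,-10.5,-1.8,0,1],
  [0,0,0,-13.5,-2.4,0,1],
  [0,0,0,-16,-2.8,0,1],
])

```text
t: 17.0
eef_pos: [459.3, -203.2, 215.7]
tool_rot: [179.9, 0.0, 91.8]
ft_force: [1.0, -0.1, -1.1]
opening: 0.594
finger_force: 62.2
```

carry_out([
  [0,0,0,-1.5,-0.1,0,1],
  [0,0,0,-2.5,-0.2,0,1],
  [0,0,0,-2.9,-0.2,0,1],
  [0,0,0,-2.9,-0.2,0,1],
  [0,0,0,-2.9,-0.2,0,1],
])

```text
t: 17.42
eef_pos: [459.0, -229.5, 215.0]
tool_rot: [180.0, -0.0, 91.9]
ft_force: [-0.5, -0.8, -0.4]
opening: 0.591
finger_force: 62.2
```

Run:
```python
from h import *
go(458.8,-229,90,92)
s=status.state();E=ext('wrist',s);p,d=cams.camera('wrist');cv2.imwrite('pics/w6.png',p);np.savez('w6.npz',p=p,d=d,R=E[1],o=E[2])
```

```text
t 17.42 pos [ 459.  -229.5  215. ] rot [180.    -0.    91.86] F [-0.5 -0.8 -0.4] open 0.591 ff 62.2
shift cm [ 0.05 -0.02 12.5 ] turnz -0.14
```

View pics/w6.png

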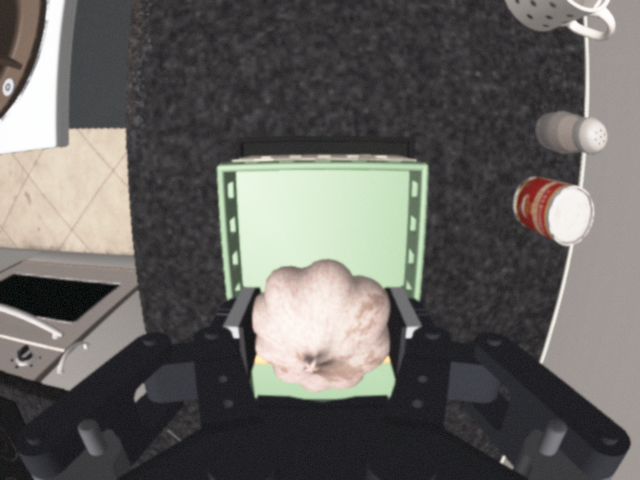

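Garlic is held at (320,325), over the near half of the green tray and clear of the walls at u 230 and 415. Lowering gently.

carry_out([
  [0,0,0,0,0,2,1],
  [0,0,0,0,0,4.5,1],
  [0,0,0,0,0,7,1],
  [0,0,0,0,0,9,1],
  [0,0,0,0,0,10,1],
])

```text
t: 17.88
eef_pos: [458.4, -228.8, 112.9]
tool_rot: [-179.9, -0.1, 91.9]
ft_force: [-0.6, -0.7, -1.5]
opening: 0.586
finger_force: 62.2
```

carry_out([
  [0,0,0,0,0,0.4,1],
  [0,0,0,0,0,0.8,1],
  [0,0,0,0,0,1.1,1],
  [0,0,0,0,0,1.4,1],
  [0,0,0,0,0,1.4,1],
])

```text
t: 18.3
eef_pos: [459.1, -230.2, 101.0]
tool_rot: [180.0, 0.0, 91.8]
ft_force: [-0.0, -0.3, -1.6]
opening: 0.59
finger_force: 62.2
```

carry_out([
  [0,0,0,0,0,0.1,1],
  [0,0,0,0,0,0.3,1],
  [0,0,0,0,0,0.5,1],
  [0,0,0,0,0,0.5,1],
  [0,0,0,0,0,0.5,1],
])

```text
t: 18.72
eef_pos: [458.9, -230.2, 95.7]
tool_rot: [-180.0, -0.0, 91.8]
ft_force: [-0.3, 0.5, 0.3]
opening: 0.587
finger_force: 62.2
```

carry_out([
  [0,0,0,0,0,0.1,1],
  [0,0,0,0,0,0.2,1],
  [0,0,0,0,0,0.3,1],
  [0,0,0,0,0,0.4,1],
  [0,0,0,0,0,0.4,1],
])

```text
t: 19.13
eef_pos: [458.9, -230.2, 91.6]
tool_rot: [-180.0, -0.0, 91.8]
ft_force: [-0.0, 0.5, -0.0]
opening: 0.589
finger_force: 62.2
```

carry_out([
  [0,0,0,0,0,0.05,1],
  [0,0,0,0,0,0.1,1],
  [0,0,0,0,0,0.1,1],
])

```text
t: 19.38
eef_pos: [458.9, -230.2, 90.7]
tool_rot: [-180.0, 0.0, 91.8]
ft_force: [-0.5, 0.1, -1.0]
opening: 0.59
finger_force: 62.2
```

carry_out([
  [0,0,0,0,0,0.05,1],
  [0,0,0,0,0,0.1,1],
  [0,0,0,0,0,0.1,1],
])

```text
t: 19.63
eef_pos: [458.9, -230.2, 89.7]
tool_rot: [-180.0, 0.0, 91.8]
ft_force: [0.2, -0.4, -0.8]
opening: 0.588
finger_force: 62.2
```

carry_out([
  [0,0,0,0,0,0.05,1],
  [0,0,0,0,0,0.1,1],
  [0,0,0,0,0,0.1,1],
])

```text
t: 19.88
eef_pos: [458.9, -230.2, 88.7]
tool_rot: [-180.0, 0.0, 91.8]
ft_force: [0.1, -1.2, -1.3]
opening: 0.586
finger_force: 62.2
```

carry_out([
  [0,0,0,0,0,0.05,1],
  [0,0,0,0,0,0.08,1],
  [0,0,0,0,0,0.08,1],
])

```text
t: 20.13
eef_pos: [459.0, -230.2, 88.0]
tool_rot: [180.0, 0.0, 91.8]
ft_force: [0.2, -0.0, 1.7]
opening: 0.591
finger_force: 62.3
```

Contact felt; releasing.

carry_out([
  [0,0,0,0,0,0,0.35],
  [0,0,0,0,0,0,0.25],
  [0,0,0,0,0,0,0.1],
  [0,0,0,0,0,0,0],
  [0,0,0,0,0,0,0],
])

```text
t: 20.55
eef_pos: [458.9, -230.2, 88.0]
tool_rot: [180.0, 0.0, 91.8]
ft_force: [-0.2, 0.1, 0.3]
opening: 1.002
finger_force: 0.0
```

carry_out([
  [0,0,0,0,0,0,0],
  [0,0,0,0,0,0,0],
  [0,0,0,0,0,0,0],
  [0,0,0,0,0,0,0],
])

```text
t: 20.88
eef_pos: [458.9, -230.2, 88.0]
tool_rot: [180.0, 0.0, 91.8]
ft_force: [-0.2, -0.0, -0.1]
opening: 1.001
finger_force: 0.0
```

carry_out([
  [0,0,0,0,0,-0.5,0],
  [0,0,0,0,0,-2,0],
  [0,0,0,0,0,-4.5,0],
  [0,0,0,0,0,-8,0],
  [0,0,0,0,0,-11.5,0],
])

```text
t: 21.3
eef_pos: [458.5, -229.9, 204.3]
tool_rot: [-179.9, -0.0, 91.8]
ft_force: [1.0, -0.5, 0.8]
opening: 1.002
finger_force: 0.0
```

carry_out([
  [0,0,0,0,0,-3,0],
  [0,0,0,0,0,-5.5,0],
  [0,0,0,0,0,-6.5,0],
  [0,0,0,0,0,-6.5,0],
  [0,0,0,0,0,-6.5,0],
])

```text
t: 21.72
eef_pos: [458.7, -230.0, 267.5]
tool_rot: [-180.0, -0.0, 91.8]
ft_force: [0.5, -0.9, -0.9]
opening: 1.0
finger_force: 0.0
```

Run:
```python
from h import *
go()
p,d=cams.camera('side');E=ext('wrist');w,dw=cams.camera('wrist')
C=cloud('wrist',dw,E);H,S,V=cv2.split(cv2.cvtColor(w,cv2.COLOR_BGR2HSV))
a=np.radians(2.1)
for sx in (-50,50):
  for sy in (-80,20,92):
    x=460.8+np.cos(a)*sx-np.sin(a)*sy;y=-286+np.sin(a)*sx+np.cos(a)*sy
    m=(np.hypot(C[...,0]-x,C[...,1]-y)<9)&(abs(C[...,2]-84)<15);print(sx,sy,m.sum(),np.median(C[m][:,2]) if m.any() else None)
cv2.imwrite('pics/fin.png',np.hstack([cv2.resize(p[120:270,300:480],(400,333)),cv2.resize(w,(400,333))]))
```

```text
t 21.72 pos [ 458.7 -230.   267.5] rot [-179.99   -0.     91.84] F [ 0.5 -0.9 -0.9] open 1.0 ff 0.0
shift cm [0. 0. 0.] turnz None
-50 -80 197 83.51329592911588
-50 20 280 83.47079484857451
-50 92 318 83.38074264254678
50 -80 199 83.66056965052871
50 20 275 83.49321440339702
50 92 314 83.52377366238443
```

View pics/fin.png

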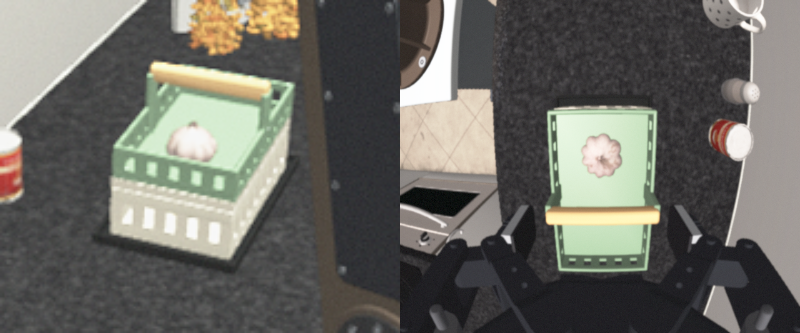

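The garlic stands upright in the tray, at (190,142) in the side view and (601,155) in the wrist view. The tray is flush and level, and the gripper is clear.

```bash
python3 -c "
from station import bot
print(bot.sign_off())"
```

```text
the job is handed in; nothing more can be done
None
```

The job is handed in at about 22 s: the green tray sits level and fully home on the cream crate, and the garlic stands in one half of it, released.

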